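Bed the pitch bowl level in its ring

TASK

Push the round-bottomed pitch bowl across the wooden block and up over the bevelled edge of its brass ring, so that it drops into the ring; then press down the high side of its rim until the bowl sits centred and its rim is level for chasing work. Do not lift the bowl off, roll it onto its side or lean on it hard, leave the loose parts and tools around it where they are, and let go at the end.

Things in the scene. Friction and masses are not known exactly. Their poses are not given: they have to be found in the camera images.
- bowl: Dark cast-iron pitch bowl, 0.5 to 0.75 kg: half-ball bottom of radius 46 mm, above it a straight wall 34 mm high: 92 mm across (too wide to grip). Flat bright steel rim 15 mm wide at 80 mm height, a red dot on it; inside it a low rigid dome of black pitch, 12 mm higher, copper blank on top. Origin: lowest point of the bottom; z = bowl's axis, upward
- bowl_center (a point): centre of the bowl's ball-shaped bottom, on its axis, 46 mm above its lowest point, 34 mm below its rim. Axes as the bowl. The centre of mass lies some 15 mm below it. The bowl rocks upright on the flat block, rolls and tilts while it is pushed; in the ring it only turns about this point, and friction keeps it at any tilt until it is pressed
- ring: Brass ring screwed to the wooden block, 116 mm outside diameter, 14 mm high: the outside is a bevel rising at 26 degrees from 2.5 mm height at the edge to a 4.5 mm wide flat at the top; bore 56 mm, slightly chamfered. Slippery to the bowl (friction about 0.3). Origin: centre of its underside, on the block; z up
- ring_seat (a point): point on the ring's axis 49.8 mm above the block, where the bowl's ball centre comes to lie when it is seated (bowl's lowest point then about 4 mm above the block)
- steel_bush: loose grey steel bush (short tube) standing on end, 38 mm across, 50 mm high, bystander. Origin: centre of underside
- screwdriver: loose screwdriver with orange handle, 226 mm long along its y, 26 mm high, bystander. Origin: centre of underside
- tape_measure: loose yellow tape measure, 37 x 75 x 62 mm, bystander. Origin: centre of underside
- marker: loose black marker pen, 132 mm long along its y, 18 mm thick, bystander. Origin: centre of underside
- chisel: loose dark steel cold chisel, 160 mm long along its y, 16 mm thick, lying on the right edge of the block, bystander. Origin: centre of underside
- block: fixed pale hardwood bench block, 320 (x) x 310 (y) x 50 mm, on whose flat waxed top the bowl and the ring stand; bowl slides on it with friction about 0.3. Left of and behind it a stack of tool cases stands 0.25 m high: keep the arm above it. Origin: centre of its underside, on the bench top

How it is judged (in metres and radians):
At the end, for the whole second after the job is handed in: The bowl rests in the ring at rest: its ball centre within 4 mm of the ring's axis and 3 mm of its seated height, and its axis within 0.06 rad (3.4 degrees) of vertical (horizontal distance between bowl_center and ring_seat below 0.004 m and z of bowl_center in the frame of ring_seat between -0.003 and 0.003 m and angle between bowl's own z axis and vertical below 0.06 rad and linear speed of bowl below 0.01 m/s and angular speed of bowl below 0.05 rad/s); the robot touches nothing.
It fails at once if the bowl is lifted (its ball centre more than 35 mm above its seated height) (z of bowl_center in the frame of ring_seat above 0.035 m).
It fails at once if the bowl is rolled onto its side (tilted more than 1.3 rad) (angle between bowl's own z axis and vertical above 1.3 rad).
It fails at once if the gripper leans on the bowl with more than 45 N (contact force between any of the fingers, the arm and bowl above 45 N).
It fails at once if a bystander is moved by more than 20 mm (distance of any of chisel, steel_bush, screwdriver, tape_measure, marker from where it was at the start of the episode above 0.02 m).
It also fails if it takes over 58 s, if anything falls off the work surface, if the arm or the gripper's body presses on something with over 40 N, if the wrist force passes 120 N, or if a joint passes its speed limit or range.

ROBOT

A 6-joint arm with a two-finger parallel gripper is mounted at the origin on a cart in front of the work surface, level with it; the furniture and walls round the work are solid. World frame = base frame: x ahead of the robot, y to its left, z up, the work surface at z = 0. Lengths are in m, angles in degrees, forces in N, time in s.
With the tool pointing down it reaches from about 0.375 to 0.9 m from the base axis. Payload 3.1 kg.
Tool frame: the origin (TCP) lies on the centre line of the jaws, within the pads' length; the fingertips stand 17 mm ahead of it and the grasp point (between the pads) lies 2 mm behind it; z points along the fingers, y is the line along which they close (so a half turn about z gives the same grasp; the last joint's range is limited). The gripper opens to 87 mm and grips with 3 to 60 N. Pads are 19 mm wide; open, the fingers measure 117 mm over their backs; the gripper's body (75 mm by 190 mm) begins 51 mm behind the grasp point.
Start: joints at [-74.628, 30.224, 82.088, -0, 67.689, -10.227], TCP at [0.27, -0.564, 0.24] pointing down, gripper open.
Joint ranges: [-176.69, 176.69], [-43.24, 126.21], [12.49, 139.97], [-82, 262], [0, 151.66], [-163.58, 163.58]. Speed limits (degrees/s): [159.86, 159.86, 180, 180, 180, 180].

INTERFACE

Orientations are given as a 3x3 rotation matrix whose columns are the frame's x, y, z axes.
In Python, from rig import bot, imaging, finder gives the robot as it stands. The module is installed in compiled form; this text tells all that it offers.
- The arm moves only by the tool play_rows, never from a script. Its argument "motion" is a list that holds one entry, the list of rows, each a list of 6 numbers: the shift along the tool's x, y, z in shares of 75 cm (1.0 is 75 cm), then the turn, a rotation vector about the tool's x, y, z in fractions of the full range, 1 being 90 degrees. In form: [[[dx, dy, dz, wx, wy, wz], ...]]. A call has 1 to 8 rows; each row is the pose to reach, as a shift and turn from the pose commanded when the call began, along the tool's axes at that moment; what a row does not reach only later rows make up. A row lasts 1/12 s, in which the tool goes at most 41.7 mm and 7.16 degrees, less where a joint would pass 70% of its speed; a pose out of reach is approached as far as the arm can. No shift or turn number may pass 1 either way. A call with a gripper value outside its range is refused whole. "fingers" is the finger opening in m, from 0 to 0.087, set as the call begins (left out, the last holds). The fingers move at their own pace and stop on an object; the grip force is fixed at half the most. Time passes only in rows, so rows that repeat a pose let the fingers close. It gives the time, the measured TCP pose, the force, the opening and the grip force at its end, in the units of the state.
- bot.read_state(): the state, without advancing time (a new reading comes with each control period).
- imaging.capture(name): name is "scene" or "top"; returns a dict with "frame" (384x512x3 uint8, red, green, blue), "camera_matrix" (3x3 intrinsics, pixels), "R" (3x3) and "t" (3): a world point X has camera coordinates R X + t. Camera axes: x right, y down, z forward; pixel columns grow to the right and rows downward; lengths in m; the calibration is good to about 2 mm. A picture is of the moment at which its call begins. There is no depth.
- bot.hand_in(): hands the job in; it is judged then, once.
Trained networks look in the newest picture that a camera, given by its name, has taken for a name from the list of things; names that differ only in an ending like _2 or _b are one class to them, and where a whole thing is asked for, a point or a joint stands for the part that bears it (a point fixed in the world has none). Each returns a list of dicts, best first, with "confidence" (0 to 1); they miss things now and then, are a little off and sometimes report something else, mostly with a low value. They report only what shows in the picture. A call takes as long as a camera call.
- finder.recognise(camera, name): "at" ([x, y, z] in m, in world coordinates, good to about 4 mm: the middle of the surface that is visible of it).
- finder.outline_of(camera, name): "pixels" (384x512 bool, what is visible of it).
The state is a dict: "time_s": time; "joint_positions": joint angles; "qvel": joint speeds; "tau": joint torques, N m; "position": TCP position; "tcp_rot": TCP orientation; "force": force on the tool from outside, world axes, zero at the start; "moment": the same for the moment, N m; "opening": opening from 0.0 (shut) to 1.0 (fully open); "grasp_force": force on a finger pad.
Only numpy, scipy, OpenCV 4.12 (cv2) and the standard library are available. Lean on these libraries where they do the work, as an engineer would, in place of code of your own. Each camera call takes 0.05 s, during which the arm holds its last target. There are 200 camera calls.

## Working session

There is one attempt and no reset: what is moved stays moved. The work goes in short steps, Python scripts to look and compute and a tool call to move; the robot and the scene stay as the last step left them, time stands still between calls to the robot, and variables do not carry over. Pictures are saved under pics/ and viewed, at most 13 in all, crops included, and the job is handed in when it is done.

Besides the shell and the picture viewer there is one more tool, called in YAML: its name, and indented under it one key for each argument. play_rows: Moves the arm, as the interface text tells. Its arguments: {"type":"object","properties":{"motion":{"type":"array"},"fingers":{"type":"number"}},"required":["motion"]}

```bash
mkdir -p pics; cat > h.py <<'E'
import numpy as np, cv2
from rig import bot, imaging, finder
np.set_printoptions(precision=4,suppress=True)
def cap(n,save=None):
    c=imaging.capture(n)
    if save: cv2.imwrite(f'pics/{save}.png',c['frame'][:,:,::-1])
    return c
def proj(c,X):
    p=c['camera_matrix']@(c['R']@np.asarray(X,float)+c['t']); return p[:2]/p[2]
def ray_z(c,uv,z):
    d=c['R'].T@np.linalg.inv(c['camera_matrix'])@np.array([uv[0],uv[1],1.]); o=-c['R'].T@c['t']
    return o+d*(z-o[2])/d[2]
E
python3 - <<'E'
from h import *
for n in ['scene','top']:
    c=cap(n,n+'0'); print(n,'cam',-c['R'].T@c['t'])
    for k in ['bowl','ring','block','steel_bush','screwdriver','tape_measure','marker','chisel']:
        r=finder.recognise(n,k); print(k,[(np.array(x['at']).round(3).tolist(),round(x['confidence'],2)) for x in r[:2]])
s=bot.read_state(); print(s['time_s'],s['position'],s['tcp_rot'],s['force'])
a=cv2.imread('pics/scene0.png');b=cv2.imread('pics/top0.png')
E
```

```text
scene cam [0.1293 0.4885 1.0141]
bowl [([0.462, -0.182, 0.131], 0.95)]
ring [([0.611, -0.246, 0.057], 0.85)]
block [([0.497, -0.289, 0.045], 0.96)]
steel_bush [([0.614, -0.244, 0.058], 0.27)]
screwdriver [([0.473, -0.494, 0.02], 0.61)]
tape_measure [([0.439, 0.129, 0.055], 0.82)]
marker [([0.421, 0.201, 0.014], 0.91)]
chisel [([0.474, -0.491, 0.021], 0.65), ([0.515, -0.422, 0.058], 0.52)]
top cam [ 0.4834 -0.1549  1.3399]
bowl [([0.473, -0.196, 0.127], 0.66)]
ring [([0.618, -0.259, 0.057], 0.56), ([0.535, -0.32, 0.05], 0.15)]
block [([0.534, -0.317, 0.054], 0.96)]
steel_bush []
screwdriver [([0.455, -0.493, 0.017], 0.69)]
tape_measure [([0.443, 0.112, 0.062], 0.82)]
marker [([0.422, 0.195, 0.016], 0.55)]
chisel [([0.522, -0.429, 0.067], 0.73)]
0.9 [ 0.2701 -0.5636  0.2396] [[ 0.9018  0.4321  0.    ]
 [ 0.4321 -0.9018 -0.0001]
 [-0.      0.0001 -1.    ]] [-0.2343 -0.108   0.798 ]
```

View pics/scene0.png

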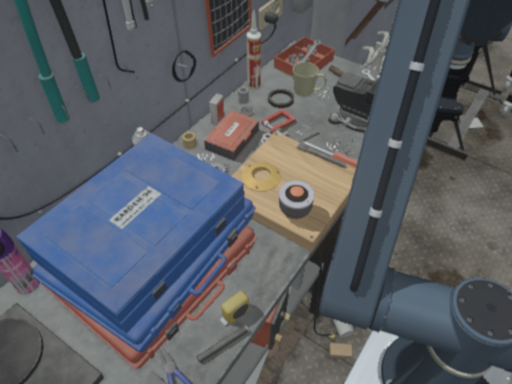

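View pics/top0.png

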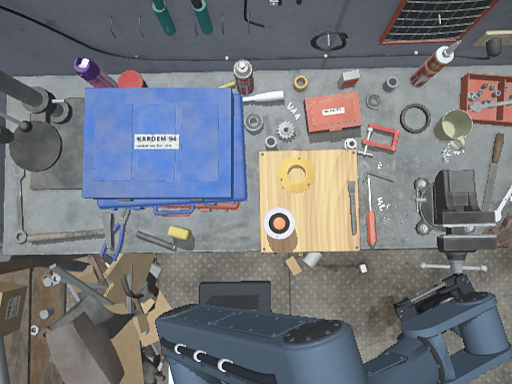

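Top view: the bowl is at about (279,223), the ring at (296,175), the chisel at (352,207) and the screwdriver at (371,210). The case stack's right edge is near column 245. The scene view agrees with this layout. Next I'll measure precisely.

```bash
cat >> h.py <<'E'
from scipy.optimize import least_squares
def mask(n,k):
    r=finder.outline_of(n,k); return np.array(r[0]['pixels']).astype(np.uint8) if r else None
E
python3 - <<'E'
from h import *
C={n:cap(n) for n in ['scene','top']}
for n in C:
    c=C[n]
    for k,z in [('bowl',.13),('ring',.0525),('block',.05)]:
        m=mask(n,k); ct=max(cv2.findContours(m,0,1)[0],key=cv2.contourArea)[:,0].astype(float)
        P=np.array([ray_z(c,p,z)[:2] for p in ct])
        if k!='block':
            r=least_squares(lambda q:np.hypot(*(P-q[:2]).T)-q[2],[*P.mean(0),.05],loss='soft_l1',f_scale=.002).x
            print(n,k,'circle',r, 'mask px',m.sum())
        print(n,k,'ext',P.min(0),P.max(0))
# copper blank & bowl via colour
for n in C:
    f=C[n]['frame']; h=cv2.cvtColor(f,cv2.COLOR_RGB2HSV); m=mask(n,'bowl')
    cu=(m>0)&(h[...,0]<16)&(h[...,1]>90)&(h[...,2]>90); v,u=np.nonzero(cu)
    print(n,'copper',len(u),u.mean(),v.mean(),ray_z(C[n],(u.mean(),v.mean()),.143))
c=C['top']
for p in [(245,95),(246,203),(245,205),(85,198)]: print(p,ray_z(c,p,.25)[:2])
for p in [(212,212),(245,206)]: print('red',p,ray_z(c,p,.1)[:2])
for n,c in C.items():
    o=c['frame'];uv=proj(c,[.545,-.22,.07]);s=60
    u,v=int(uv[0]),int(uv[1]); cr=o[v-s:v+s,u-s:u+s,::-1]; cv2.imwrite(f'pics/cr_{n}.png',cv2.resize(cr,(390,390),interpolation=cv2.INTER_CUBIC))
cv2.imwrite('pics/cr.png',np.hstack([cv2.imread('pics/cr_scene.png'),cv2.imread('pics/cr_top.png')]))
E
```

```text
scene bowl circle [ 0.4622 -0.1813  0.0571] mask px 1150
scene bowl ext [ 0.4104 -0.2412] [ 0.5178 -0.1167]
scene ring circle [ 0.6189 -0.2539  0.057 ] mask px 766
scene ring ext [ 0.5611 -0.3118] [ 0.6768 -0.1956]
scene block ext [ 0.365  -0.4457] [ 0.6952 -0.1081]
top bowl circle [ 0.4699 -0.1986  0.0448] mask px 787
top bowl ext [ 0.4246 -0.2426] [ 0.515  -0.1546]
top ring circle [ 0.6224 -0.2582  0.0549] mask px 763
top ring ext [ 0.5685 -0.3142] [ 0.676  -0.2044]
top block ext [ 0.3775 -0.45  ] [ 0.6973 -0.138 ]
scene copper 130 296.5153846153846 190.93076923076924 [ 0.4681 -0.1927  0.143 ]
top copper 128 278.75 222.828125 [ 0.4717 -0.1975  0.143 ]
(245, 95) [ 0.8168 -0.1103]
(246, 203) [ 0.5265 -0.1084]
(245, 205) [ 0.5212 -0.1056]
(85, 198) [0.5476 0.3197]
red (212, 212) [0.5072 0.0006]
red (245, 206) [ 0.5234 -0.0988]
```

View pics/cr.png

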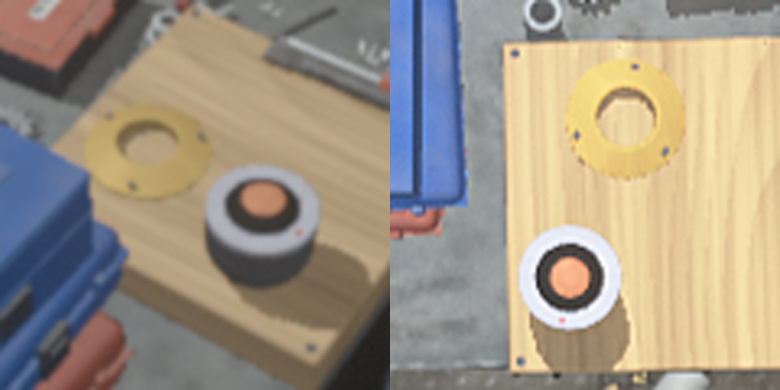

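Careful with the scale: shifts go in shares of 75 cm and turns go in shares of 90 degrees. That gives: -0.207 m / 0.75 = -0.276, 0.2 m / 0.75 = 0.2667, 25.6 degrees / 90 = 0.2844.

play_rows:
  motion:
    - [[0.04,-0.04,0,0,0,0.0444],[0.0733,-0.076,0,0,0,0.0889],[0.1067,-0.1107,0,0,0,0.1333],[0.14,-0.1453,0,0,0,0.1778],[0.1733,-0.18,0,0,0,0.2222],[0.2067,-0.2147,0,0,0,0.2667],[0.24,-0.2493,0,0,0,0.2844],[0.2667,-0.276,0,0,0,0.2844]]
  fingers: 0.06

```text
time_s: 2.07
position: [0.3611, -0.2877, 0.2397]
tcp_rot: [[1.0, -0.001, -0.0], [-0.001, -1.0, 0.001], [-0.0, -0.001, -1.0]]
force: [0.3, -0.2, -0.6]
opening: 0.699
grasp_force: 0.0
```

Scaled: -0.099 m / 0.75 = -0.132, 0.04 m / 0.75 = 0.0533, 25 degrees / 90 = 0.2778.

play_rows:
  motion:
    - [[0.0053,-0.02,0,0,0.0444,0],[0.0133,-0.0427,0,0,0.0889,0],[0.02,-0.0653,0,0,0.1333,0],[0.0267,-0.088,0,0,0.1778,0],[0.0333,-0.1093,0.0133,0,0.2222,0],[0.04,-0.1253,0.0267,0,0.2778,0],[0.0427,-0.132,0.0467,0,0.2778,0],[0.0427,-0.132,0.0533,0,0.2778,0]]

```text
time_s: 2.73
position: [0.3913, -0.1888, 0.198]
tcp_rot: [[0.907, -0.0, 0.421], [-0.002, -1.0, 0.003], [0.421, -0.004, -0.907]]
force: [-0.1, -0.6, 0.5]
opening: 0.689
grasp_force: 0.0
```

```bash
python3 - <<'E'
from h import *
s=bot.read_state(); print(s['time_s'],s['joint_positions'],s['position'],s['tcp_rot'],s['force'])
cap('scene','s1');cap('top','t1')
cv2.imwrite('pics/m1.png',np.hstack([cv2.imread('pics/s1.png')[80:330,150:450],cv2.imread('pics/t1.png')[100:350,180:480]]))
E
```

```text
2.7333 [-54.7633  15.9672 126.362   43.4696  30.1556  -1.3997] [ 0.3913 -0.1888  0.198 ] [[ 0.9072 -0.      0.4207]
 [-0.0016 -1.      0.0035]
 [ 0.4207 -0.0039 -0.9072]] [-0.1196 -0.5823  0.5153]
```

View pics/m1.png

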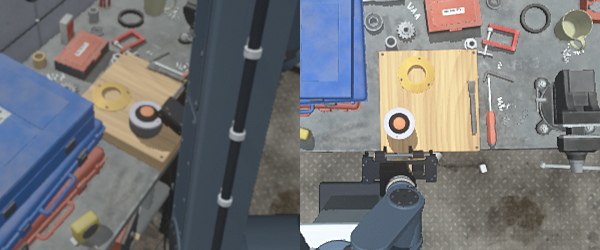

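The gripper is behind the bowl and clear of the cases. Now I'll descend.

Scaled: 0.1 m / 0.75 = 0.1333, 0.092 m / 0.75 = 0.1227.

play_rows:
  motion:
    - [[-0.008,0,0.0173,0,0,0],[-0.0173,0,0.0373,0,0,0],[-0.028,0,0.06,0,0,0],[-0.0387,0,0.0827,0,0,0],[-0.0493,0,0.1053,0,0,0],[-0.0573,0,0.1227,0,0,0],[-0.062,0,0.1333,0,0,0],[-0.062,0,0.1333,0,0,0]]

```text
time_s: 3.5
position: [0.3937, -0.1925, 0.0881]
tcp_rot: [[0.906, -0.001, 0.422], [-0.001, -1.0, 0.0], [0.422, -0.001, -0.906]]
force: [-0.5, 0.2, 0.5]
opening: 0.693
grasp_force: 0.0
```

Scaled: 0.0363 m / 0.75 = 0.0484, 0.0169 m / 0.75 = 0.0225.

play_rows:
  motion:
    - [[0.012,0,0.0056,0,0,0],[0.0217,0,0.0101,0,0,0],[0.0277,0,0.0129,0,0,0],[0.0327,0.0013,0.0152,0,0,0],[0.0375,0.0027,0.0175,0,0,0],[0.0423,0.004,0.0197,0,0,0],[0.0459,0.0053,0.0213,0,0,0],[0.0484,0.0067,0.0225,0,0,0]]

```text
time_s: 4.17
position: [0.4341, -0.1973, 0.0903]
tcp_rot: [[0.906, 0.0, 0.424], [0.001, -1.0, -0.002], [0.424, 0.002, -0.906]]
force: [0.3, 0.6, 0.4]
opening: 0.692
grasp_force: 0.4
```

```bash
cat >> h.py <<'E'
def bowlpose(verbose=1):
    # fit bowl centre (xy z) + axis from top/scene copper & rim outline
    out={}
    for n in ['scene','top']:
        c=cap(n); m=mask(n,'bowl'); 
        if m is None: print(n,'none'); continue
        h=cv2.cvtColor(c['frame'],cv2.COLOR_RGB2HSV); m=cv2.dilate(m,np.ones((3,3)))
        cu=(m>0)&(h[...,0]<16)&(h[...,1]>90)&(h[...,2]>90); v,u=np.nonzero(cu)
        br=(m>0)&(h[...,1]<60)&(h[...,2]>130)
        vb,ub=np.nonzero(br); e=cv2.fitEllipse(cv2.convexHull(np.c_[ub,vb].astype(np.int32))) if len(ub)>20 else None
        out[n]=(c,(u.mean(),v.mean()) if len(u) else None,e); print(n,'cu',len(u),out[n][1],'rim',len(ub),e)
    if len(out)==2 and all(o[1] for o in out.values()):
        A=[];b=[]
        for c,p,_ in out.values():
            P=c['camera_matrix']@np.c_[c['R'],c['t']]
            for i in (0,1): r=P[i]-p[i]*P[2]; r/=np.linalg.norm(r[:3]); A.append(r[:3]); b.append(-r[3])
        X,res=np.linalg.lstsq(np.array(A),np.array(b),rcond=None)[:2]; print('copper 3D',X,'res mm',1e3*np.sqrt(res))
    return out
E
python3 - <<'E'
from h import *
bowlpose(); s=bot.read_state(); print(s['time_s'],s['position'],s['force'])
cap('top','t2');cap('scene','s2')
cv2.imwrite('pics/m2.png',cv2.resize(np.hstack([cv2.imread('pics/s2.png')[130:250,220:340],cv2.imread('pics/t2.png')[140:260,240:360]]),None,fx=3,fy=3,interpolation=2))
E
```

```text
scene cu 114 (np.float64(290.2368421052632), np.float64(188.47368421052633)) rim 430 ((290.6496887207031, 191.2208709716797), (24.763595581054688, 36.206947326660156), 76.9677734375)
top cu 121 (np.float64(278.4710743801653), np.float64(216.45454545454547)) rim 495 ((278.4131774902344, 218.5060577392578), (31.504220962524414, 34.603519439697266), 177.77427673339844)
copper 3D [ 0.4899 -0.1975  0.134 ] res mm [0.4437]
4.3667 [ 0.4332 -0.1968  0.0896] [-0.2758 -0.0895 -1.1318]
```

View pics/m2.png

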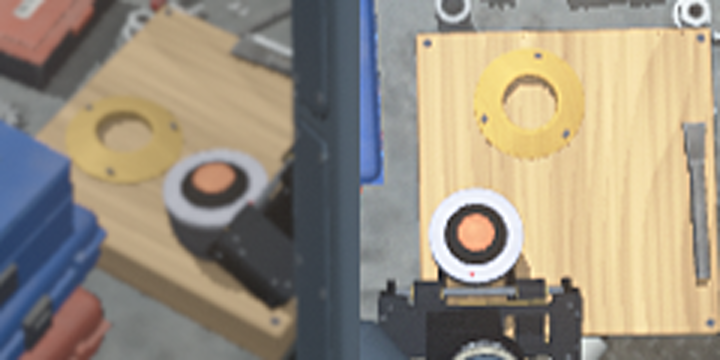

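The bowl has tilted forward about 15° and sits centred in the fingers. I'll keep pushing diagonally.

Scaled: 0.0317 m / 0.75 = 0.0423, 0.018 m / 0.75 = 0.024.

play_rows:
  motion:
    - [[0.0051,0.0013,0.0024,0,0,0],[0.0104,0.004,0.0048,0,0,0],[0.0157,0.0073,0.0073,0,0,0],[0.0211,0.0107,0.0099,0,0,0],[0.0264,0.014,0.0123,0,0,0],[0.0317,0.0173,0.0148,0,0,0],[0.0371,0.0207,0.0173,0,0,0],[0.0423,0.024,0.0197,0,0,0]]

```text
time_s: 5.13
position: [0.4675, -0.2136, 0.0889]
tcp_rot: [[0.907, 0.001, 0.421], [-0.0, -1.0, 0.002], [0.421, -0.002, -0.907]]
force: [-2.1, 0.5, -0.2]
opening: 0.693
grasp_force: 0.8
```

```bash
python3 - <<'E'
from h import *
bowlpose(); s=bot.read_state(); print(s['time_s'],s['position'],s['force'])
E
```

```text
scene cu 47 (np.float64(279.21276595744683), np.float64(177.53191489361703)) rim 212 ((281.070068359375, 181.4053192138672), (12.929079055786133, 34.44087219238281), 67.78330993652344)
top cu 99 (np.float64(286.1313131313131), np.float64(199.25252525252526)) rim 413 ((284.7054748535156, 206.64646911621094), (32.01340103149414, 36.24909591674805), 0.9264357089996338)
copper 3D [ 0.5396 -0.2217  0.1241] res mm [1.0834]
5.3333 [ 0.4677 -0.2142  0.0891] [-0.5318  0.0349 -0.7445]
```

Scaled: 0.0272 m / 0.75 = 0.0363, 0.014 m / 0.75 = 0.0187.

play_rows:
  motion:
    - [[0.0045,0.002,0.0021,0,0,0],[0.0091,0.004,0.0043,0,0,0],[0.0136,0.0067,0.0064,0,0,0],[0.0181,0.0093,0.0085,0,0,0],[0.0227,0.012,0.0107,0,0,0],[0.0272,0.0147,0.0127,0,0,0],[0.0317,0.0173,0.0148,0,0,0],[0.0363,0.0187,0.0169,0,0,0]]

```text
time_s: 6.0
position: [0.4978, -0.2282, 0.089]
tcp_rot: [[0.907, -0.0, 0.422], [-0.001, -1.0, 0.001], [0.422, -0.001, -0.907]]
force: [-1.1, 0.2, -0.2]
opening: 0.688
grasp_force: 1.0
```

```bash
python3 - <<'E'
from h import *
bowlpose(); s=bot.read_state(); print(s['time_s'],s['position'],s['force'])
cap('top','t3');cap('scene','s3')
cv2.imwrite('pics/m3.png',cv2.resize(np.hstack([cv2.imread('pics/s3.png')[130:250,220:340],cv2.imread('pics/t3.png')[140:260,240:360]]),None,fx=3,fy=3,interpolation=2))
E
```

```text
scene cu 45 (np.float64(272.8888888888889), np.float64(169.51111111111112)) rim 223 ((276.9690246582031, 172.77183532714844), (13.96323299407959, 38.832618713378906), 72.2936019897461)
top cu 99 (np.float64(290.6161616161616), np.float64(188.92929292929293)) rim 413 ((289.0699462890625, 196.900390625), (33.51243591308594, 36.33143615722656), 174.9422149658203)
copper 3D [ 0.5695 -0.2356  0.1258] res mm [1.4343]
6.2 [ 0.4982 -0.2285  0.0892] [-0.6715  0.9041 -0.48  ]
```

View pics/m3.png

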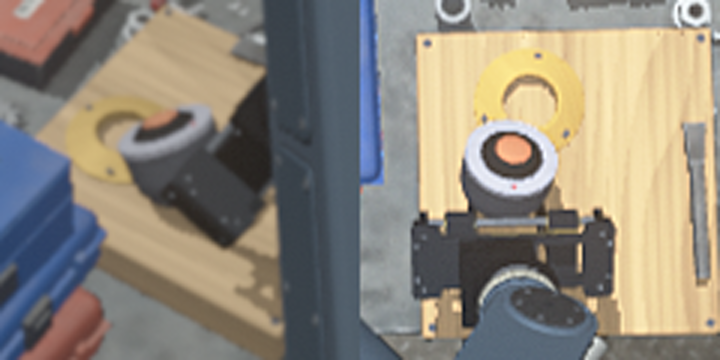

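The tilt has settled at about 43°, with the case and ring still clear. Now up onto the bevel.

Scaled: 0.0307 m / 0.75 = 0.0409, 0.012 m / 0.75 = 0.016.

play_rows:
  motion:
    - [[0.0048,0.002,0.0023,0,0,0],[0.0096,0.004,0.0045,0,0,0],[0.0147,0.006,0.0067,0,0,0],[0.02,0.008,0.008,0,0,0],[0.0253,0.01,0.0093,0,0,0],[0.0307,0.012,0.0107,0,0,0],[0.036,0.014,0.012,0,0,0],[0.0409,0.016,0.0133,0,0,0]]

```text
time_s: 6.97
position: [0.5295, -0.2394, 0.0926]
tcp_rot: [[0.907, 0.001, 0.421], [0.0, -1.0, 0.002], [0.421, -0.002, -0.907]]
force: [-3.1, 1.4, 0.2]
opening: 0.691
grasp_force: 2.6
```

```bash
python3 - <<'E'
from h import *
bowlpose(); s=bot.read_state(); print(s['time_s'],s['position'],s['force'])
E
```

```text
scene cu 51 (np.float64(268.88235294117646), np.float64(160.84313725490196)) rim 285 ((269.93603515625, 163.8968505859375), (16.409936904907227, 34.552982330322266), 75.25155639648438)
top cu 112 (np.float64(294.8482142857143), np.float64(181.15178571428572)) rim 471 ((293.1585998535156, 186.3171844482422), (32.585693359375, 35.486595153808594), 12.964985847473145)
copper 3D [ 0.5911 -0.2477  0.1371] res mm [1.5556]
7.1667 [ 0.5305 -0.2407  0.0932] [-2.2098 -0.0928 -1.7289]
```

Scaled: 0.028 m / 0.75 = 0.0373, 0.01 m / 0.75 = 0.0133.

play_rows:
  motion:
    - [[0.0047,0.0016,0.0011,0,0,0],[0.0093,0.0033,0.0021,0,0,0],[0.014,0.0049,0.0032,0,0,0],[0.0187,0.0067,0.0043,0,0,0],[0.0233,0.0083,0.0053,0,0,0],[0.028,0.01,0.0064,0,0,0],[0.0327,0.0116,0.0075,0,0,0],[0.0373,0.0133,0.0085,0,0,0]]

```text
time_s: 7.83
position: [0.5594, -0.2513, 0.0997]
tcp_rot: [[0.906, -0.001, 0.424], [-0.0, -1.0, -0.001], [0.424, 0.001, -0.906]]
force: [-0.0, -1.3, 0.4]
opening: 0.691
grasp_force: 0.0
```

```bash
python3 - <<'E'
from h import *
bowlpose(); s=bot.read_state(); print(s['time_s'],s['position'],s['force'])
cap('top','t4');cap('scene','s4')
cv2.imwrite('pics/m4.png',cv2.resize(np.hstack([cv2.imread('pics/s4.png')[110:230,210:330],cv2.imread('pics/t4.png')[120:240,240:360]]),None,fx=3,fy=3,interpolation=2))
E
```

```text
scene cu 24 (np.float64(258.75), np.float64(151.875)) rim 151 ((262.13360595703125, 155.70150756835938), (11.625929832458496, 36.84469223022461), 73.75200653076172)
top cu 43 (np.float64(300.74418604651163), np.float64(161.95348837209303)) rim 254 ((292.9070129394531, 169.21484375), (22.577707290649414, 41.73517990112305), 86.37132263183594)
copper 3D [ 0.645  -0.2696  0.125 ] res mm [7.7298]
8.0333 [ 0.5587 -0.2508  0.0994] [-0.2364  0.0863 -0.1409]
```

View pics/m4.png

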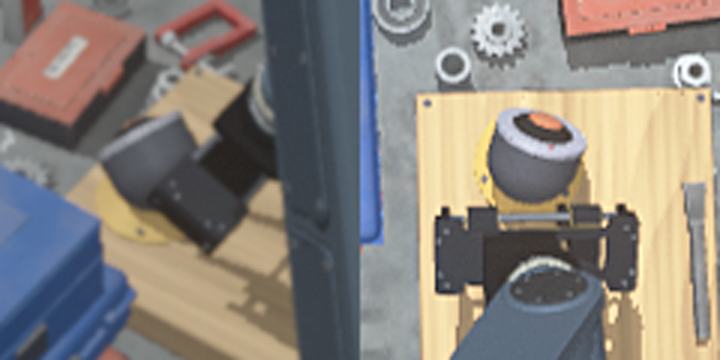

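The bowl has dropped into the ring and leans forward by roughly 50°; the fingers are free of it. I'll back off, lift and straighten the tool, then measure the tilt.

Scaled: -0.138 m / 0.75 = -0.184, -0.03 m / 0.75 = -0.04, -25 degrees / 90 = -0.2778.

play_rows:
  motion:
    - [[-0.012,0,-0.0053,0,0,0],[-0.036,0,-0.0169,0,0,0],[-0.0267,0,-0.04,0,-0.0333,0],[-0.0133,0,-0.0733,0,-0.0889,0],[0.0027,0,-0.1067,0,-0.1444,0],[0.016,0,-0.14,0,-0.2,0],[0.0293,0,-0.1667,0,-0.2556,0],[0.04,0,-0.184,0,-0.2778,0]]

```text
time_s: 8.8
position: [0.5272, -0.2517, 0.2411]
tcp_rot: [[1.0, -0.002, -0.001], [-0.002, -1.0, -0.005], [-0.001, 0.005, -1.0]]
force: [0.9, 0.3, -1.4]
opening: 0.69
grasp_force: 0.0
```

```bash
cat >> h.py <<'E'
def tilt(c0=(.621,-.256,.0998),fit_c=False):
    o=bowlpose()
    def pts(q):
        ph,al=q[:2]; ax=np.array([np.sin(ph)*np.cos(al),np.sin(ph)*np.sin(al),np.cos(ph)]); C=np.array(c0)+(np.r_[q[2:4],0] if len(q)>2 else 0)
        return C+.047*ax, C+.034*ax
    def f(q):
        r=[]
        for c,p,e in o.values():
            a,b=pts(q)
            if p is not None: r+=list(proj(c,a)-p)
            if e is not None: r+=list(.7*(proj(c,b)-e[0]))
        if len(q)>2: r+=list(q[2:4]/.003)
        return r
    for q0 in ([.8,-.4],[.1,0]):
        s=least_squares(f,np.r_[q0,[0,0]] if fit_c else q0,loss='soft_l1'); print('tilt deg',np.degrees(s.x[:2]),'dc',s.x[2:],'cost',s.cost,'res',np.array(f(s.x)))
E
python3 - <<'E'
from h import *
tilt(); s=bot.read_state(); print(s['time_s'],s['position'],s['tcp_rot'],s['joint_positions'],s['force'])
cap('top','t5');cap('scene','s5')
cv2.imwrite('pics/m5.png',cv2.resize(np.hstack([cv2.imread('pics/s5.png')[110:230,210:330],cv2.imread('pics/t5.png')[120:240,240:360]]),None,fx=3,fy=3,interpolation=2))
E
```

```text
scene cu 0 None rim 102 ((255.4630889892578, 155.52549743652344), (9.635076522827148, 31.803302764892578), 54.056392669677734)
top cu 40 (np.float64(301.25), np.float64(159.975)) rim 167 ((299.9223327636719, 163.96116638183594), (16.155345916748047, 31.215858459472656), 107.96001434326172)
tilt deg [ 50.3626 -18.8025] dc [] cost 0.8257727779562207 res [ 0.1029 -1.439  -0.1328 -0.0861 -0.0468 -0.3349]
tilt deg [ 50.3626 -18.8025] dc [] cost 0.8257727779552302 res [ 0.1029 -1.439  -0.1328 -0.0861 -0.0468 -0.3349]
9.0 [ 0.5273 -0.25    0.2369] [[ 1.      0.0012  0.0012]
 [ 0.0012 -1.      0.0002]
 [ 0.0012 -0.0002 -1.    ]] [-36.3504  27.1706  88.3909   0.0563  64.3906  53.5591] [-0.5915  0.7507 -1.106 ]
```

View pics/m5.png

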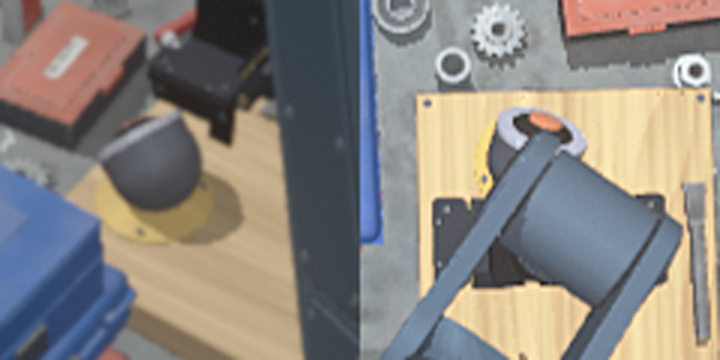

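The tilt fits at about 51° along heading −19°, and the picture agrees. I'll turn the gripper so its closing line follows that heading, then draw the high rim back with the far fingertip.

Scaled: 0.077 m / 0.75 = 0.1027, 0.072 m / 0.75 = 0.096, -56 degrees / 90 = -0.6222.

play_rows:
  motion:
    - [[0.0133,0,0,0,0,-0.0778],[0.0267,0,0,0,0,-0.1556],[0.04,0,0,0,0,-0.2333],[0.0547,0,0,0,0,-0.3111],[0.0693,0,0,0,0,-0.3889],[0.084,0,0,0,0,-0.4667],[0.096,0,0,0,0,-0.5444],[0.1027,0,0,0,0,-0.6222]]
  fingers: 0.07

```text
time_s: 9.77
position: [0.6032, -0.2501, 0.2343]
tcp_rot: [[0.555, 0.832, -0.003], [0.832, -0.555, 0.003], [0.001, -0.004, -1.0]]
force: [-0.1, 0.4, -1.1]
opening: 0.801
grasp_force: 0.0
```

Scaled: -15 degrees / 90 = -0.1667.

play_rows:
  motion:
    - [[0,0,0,0,0,-0.0556],[0,0,0,0,0,-0.1111],[0,0,0,0,0,-0.1667],[0,0,0,0,0,-0.1667],[0,0,0,0,0,-0.1667]]

```text
time_s: 10.18
position: [0.6026, -0.2503, 0.235]
tcp_rot: [[0.329, 0.944, -0.003], [0.944, -0.329, 0.002], [0.001, -0.004, -1.0]]
force: [-0.5, 0.6, 0.5]
opening: 0.804
grasp_force: 0.0
```

```bash
python3 - <<'E'
from h import *
s=bot.read_state(); R=s['tcp_rot'];p=s['position'];print(s['time_s'],p,R,s['opening']*87)
t=np.array([.621,-.256,.0998])+np.array([-.017*.9455,.017*.3256,.067]);print(np.array(R).T@(t-p))
tilt()
E
```

```text
10.1833 [ 0.6026 -0.2503  0.235 ] [[ 0.3286  0.9445 -0.003 ]
 [ 0.9445 -0.3286  0.0024]
 [ 0.0013 -0.0036 -1.    ]] 69.97780093033771
[0.0005 0.0025 0.0682]
scene cu 0 None rim 110 ((256.0596618652344, 154.6872100830078), (10.520354270935059, 34.724342346191406), 50.40720748901367)
top none
tilt deg [28.7727  6.022 ] dc [] cost 0.0 res [ 0. -0.]
tilt deg [28.7727  6.022 ] dc [] cost 0.0 res [ 0. -0.]
```

Scaled: 0.067 m / 0.75 = 0.0893, 0.005 m / 0.75 = 0.0067.

play_rows:
  motion:
    - [[0,0.0067,0.016,0,0,0],[0,0.008,0.0347,0,0,0],[0,0.008,0.0533,0,0,0],[0,0.008,0.0693,0,0,0],[0,0.008,0.08,0,0,0],[0,0.008,0.088,0,0,0],[0,0.008,0.0893,0,0,0],[0,0.008,0.0893,0,0,0]]

```text
time_s: 11.05
position: [0.6098, -0.2524, 0.1696]
tcp_rot: [[0.326, 0.945, -0.0], [0.945, -0.326, 0.0], [0.0, -0.0, -1.0]]
force: [0.0, -0.4, -0.4]
opening: 0.802
grasp_force: 0.0
```

Scaled: -0.033 m / 0.75 = -0.044, -0.03 m / 0.75 = -0.04.

play_rows:
  motion:
    - [[0,-0.0067,0.0013,0,0,0],[0,-0.0133,0.0013,0,0,0],[0,-0.0187,0.0013,0,0,0],[0,-0.024,0.0013,0,0,0],[0,-0.0293,0.0013,0,0,0],[0,-0.0347,0.0013,0,0,0],[0,-0.04,0.0013,0,0,0],[0,-0.044,0.002,0,0,0]]

```text
time_s: 11.72
position: [0.5783, -0.2417, 0.1688]
tcp_rot: [[0.326, 0.945, 0.0], [0.945, -0.326, -0.0], [-0.0, 0.001, -1.0]]
force: [0.4, 0.4, 2.0]
opening: 0.805
grasp_force: 0.7
```

```bash
python3 - <<'E'
from h import *
s=bot.read_state(); print(s['time_s'],s['position'],s['force'])
tilt(fit_c=False)
cap('scene','s6');cap('top','t6')
cv2.imwrite('pics/m6.png',cv2.resize(np.hstack([cv2.imread('pics/s6.png')[100:220,200:320],cv2.imread('pics/t6.png')[120:240,240:360]]),None,fx=3,fy=3,interpolation=2))
E
```

```text
11.7167 [ 0.5783 -0.2417  0.1688] [0.3573 0.3765 1.9994]
scene cu 28 (np.float64(254.96428571428572), np.float64(150.82142857142858)) rim 113 ((255.66262817382812, 155.34783935546875), (9.258379936218262, 28.57503318786621), 68.93799591064453)
top cu 226 (np.float64(370.51769911504425), np.float64(226.2433628318584)) rim 147 ((370.85504150390625, 215.93099975585938), (11.946819305419922, 79.82808685302734), 177.92520141601562)
copper 3D [ 0.5501 -0.3547  0.1641] res mm [192.5924]
tilt deg [ 70.7054 -92.9615] dc [] cost 205.10688599062502 res [ 15.4142   0.7467   8.5102  -0.2408 -58.542  -53.6774 -44.2153 -30.3347]
tilt deg [ 70.7144 -92.9512] dc [] cost 205.10688583036068 res [ 15.4124   0.7468   8.5092  -0.2407 -58.5414 -53.6797 -44.215  -30.3359]
```

View pics/m6.png

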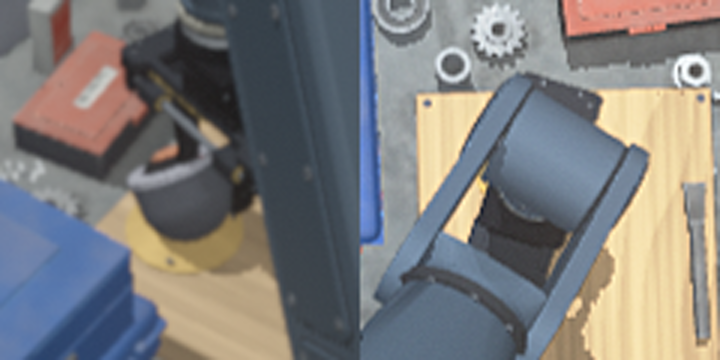

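The bowl is turning back under the far fingertip with little force. I'll continue along the arc.

Scaled: -0.016 m / 0.75 = -0.0213, -0.015 m / 0.75 = -0.02.

play_rows:
  motion:
    - [[0,-0.004,0.0011,0,0,0],[0,-0.008,0.0024,0,0,0],[0,-0.012,0.004,0,0,0],[0,-0.016,0.006,0,0,0],[0,-0.02,0.008,0,0,0],[0,-0.0213,0.0093,0,0,0]]

```text
time_s: 12.52
position: [0.563, -0.2363, 0.1617]
tcp_rot: [[0.326, 0.946, -0.0], [0.946, -0.326, -0.0], [-0.0, -0.0, -1.0]]
force: [-1.0, 0.6, 6.4]
opening: 0.805
grasp_force: 3.0
```

Scaled: 0.076 m / 0.75 = 0.1013, 0.07 m / 0.75 = 0.0933.

play_rows:
  motion:
    - [[0,0,-0.02,0,0,0],[0,0,-0.0467,0,0,0],[0,0.02,-0.0507,0,0,0],[0,0.0467,-0.0507,0,0,0],[0,0.0733,-0.0507,0,0,0],[0,0.0933,-0.0507,0,0,0],[0,0.1013,-0.0507,0,0,0],[0,0.1013,-0.048,0,0,0]]

```text
time_s: 13.18
position: [0.636, -0.2615, 0.1969]
tcp_rot: [[0.325, 0.946, -0.0], [0.946, -0.325, -0.0], [-0.0, -0.0, -1.0]]
force: [0.4, 1.0, 0.3]
opening: 0.808
grasp_force: 0.0
```

```bash
python3 - <<'E'
from h import *
s=bot.read_state(); p=np.array(s['position']); print(s['time_s'],p,s['force']); d=p-[.621,-.256,.1168]; print('h,n,tipz',d[0]*.9455-d[1]*.3256,d[0]*.3256+d[1]*.9455,d[2])
c=cap('scene'); cv2.imwrite('pics/s7.png',cv2.resize(c['frame'][80:220,190:330,::-1],None,fx=4,fy=4,interpolation=2))
E
```

```text
13.1833 [ 0.636  -0.2615  0.1969] [0.4139 0.9506 0.3237]
h,n,tipz 0.015955549387461663 -0.00035476366096670337 0.08009673964060678
```

View pics/s7.png

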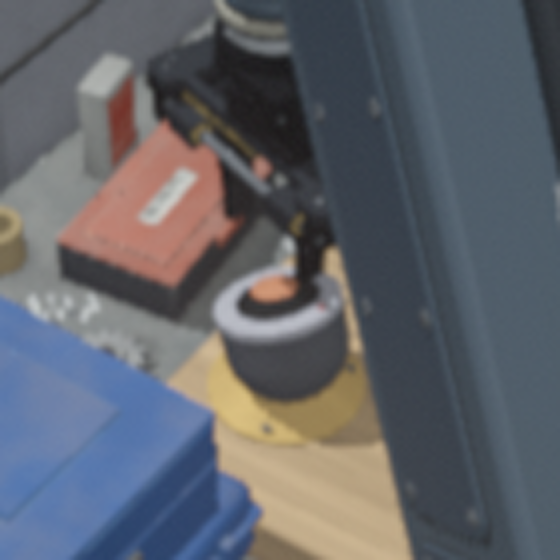

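The tilt is now about 20°, with the near finger above the high rim at the red dot. I'll press down while following the rim outward.

Scaled: 0.0445 m / 0.75 = 0.0593, -0.015 m / 0.75 = -0.02.

play_rows:
  motion:
    - [[0,0,0.016,0,0,0],[0,0,0.0347,0,0,0],[0,0,0.0427,0,0,0],[0,-0.0053,0.0473,0,0,0],[0,-0.0107,0.0513,0,0,0],[0,-0.016,0.0553,0,0,0],[0,-0.02,0.058,0,0,0],[0,-0.0213,0.0593,0,0,0]]

```text
time_s: 13.9
position: [0.6196, -0.2559, 0.1531]
tcp_rot: [[0.326, 0.945, -0.0], [0.945, -0.326, -0.0], [-0.0, -0.0, -1.0]]
force: [-0.3, 0.4, 1.4]
opening: 0.8
grasp_force: 1.0
```

Scaled: 0.001 m / 0.75 = 0.0013, 0.0005 m / 0.75 = 0.0007.

play_rows:
  motion:
    - [[0,0,0,0,0,0],[0,0,0.0007,0,0,0],[0,0,0.0013,0,0,0]]

```text
time_s: 14.15
position: [0.6197, -0.2559, 0.1527]
tcp_rot: [[0.325, 0.946, -0.001], [0.946, -0.325, 0.0], [-0.0, -0.002, -1.0]]
force: [-3.1, 1.4, 6.7]
opening: 0.804
grasp_force: 3.3
```

```bash
python3 - <<'E'
from h import *
for i in range(3):
    c=cap('scene'); s=bot.read_state(); p=np.array(s['position']); d=p-[.621,-.256,.1168]; print(s['time_s'],s['force'],'h,n,tipz',d[0]*.9455-d[1]*.3256,d[0]*.3256+d[1]*.9455,d[2])
E
```

```text
14.2 [-2.9366  0.4418  4.7085] h,n,tipz -0.001342590862634933 -0.00030143154250025556 0.03580800314113396
14.25 [-1.9623  0.9541  5.124 ] h,n,tipz -0.0013266331776847983 -0.0002740861227717861 0.03582523976109052
14.3 [-2.762   1.0309  5.1226] h,n,tipz -0.0013524918842955534 -0.000294677439963758 0.03584607461907642
```

Scaled: 0.0015 m / 0.75 = 0.002, 0.001 m / 0.75 = 0.0013.

play_rows:
  motion:
    - [[0,0,0.0007,0,0,0],[0,0,0.0013,0,0,0],[0,0,0.002,0,0,0],[0,0,0.002,0,0,0]]

```text
time_s: 14.63
position: [0.619, -0.2556, 0.1516]
tcp_rot: [[0.325, 0.946, -0.003], [0.946, -0.325, 0.001], [-0.0, -0.003, -1.0]]
force: [-4.9, 1.1, 7.5]
opening: 0.807
grasp_force: 4.0
```

Scaled: 0.001 m / 0.75 = 0.0013, 0.0005 m / 0.75 = 0.0007.

play_rows:
  motion:
    - [[0,0,0.0007,0,0,0],[0,0,0.0013,0,0,0],[0,0,0.0013,0,0,0]]

```text
time_s: 14.88
position: [0.6186, -0.2554, 0.1509]
tcp_rot: [[0.325, 0.946, -0.004], [0.946, -0.325, 0.001], [-0.0, -0.004, -1.0]]
force: [-4.8, 1.8, 10.8]
opening: 0.807
grasp_force: 5.1
```

Scaled: -0.16 m / 0.75 = -0.2133, -0.15 m / 0.75 = -0.2.

play_rows:
  motion:
    - [[0,0,-0.02,0,0,0],[0,0,-0.0533,0,0,0],[0,0,-0.0933,0,0,0],[0,-0.0533,-0.12,0,0,0],[0,-0.1067,-0.1333,0,0,0],[0,-0.16,-0.1333,0,0,0],[0,-0.2,-0.1333,0,0,0],[0,-0.2133,-0.1333,0,0,0]]

```text
time_s: 15.55
position: [0.4641, -0.2011, 0.2493]
tcp_rot: [[0.326, 0.946, -0.005], [0.946, -0.326, 0.003], [0.001, -0.005, -1.0]]
force: [0.4, 0.3, -0.3]
opening: 0.804
grasp_force: 0.0
```

```bash
python3 - <<'E'
from h import *
s=bot.read_state(); print(s['time_s'],s['position'],s['force'])
tilt(fit_c=True)
a=cap('scene')['frame'][100:200,210:310,::-1];b=cap('top')['frame'][120:220,245:345,::-1]
cv2.imwrite('pics/m8.png',cv2.resize(np.hstack([a,b]),None,fx=4,fy=4,interpolation=2))
E
```

```text
15.55 [ 0.4641 -0.2011  0.2493] [ 0.3616  0.3407 -0.3132]
scene cu 101 (np.float64(261.34653465346537), np.float64(153.79207920792078)) rim 411 ((261.2613830566406, 156.62464904785156), (24.23360252380371, 33.9757080078125), 90.39388275146484)
top cu 124 (np.float64(298.1774193548387), np.float64(170.41935483870967)) rim 475 ((297.92108154296875, 170.9258270263672), (31.572830200195312, 32.01101303100586), 26.092235565185547)
copper 3D [ 0.6226 -0.2579  0.1385] res mm [0.9711]
tilt deg [ -0.6919 -65.8927] dc [ 0. -0.] cost 1.2790079179192162 res [-0.1359 -1.4207 -0.0636 -0.6676 -0.431   0.5117 -0.3419  0.3483  0.0098
 -0.0141]
tilt deg [ -0.6919 -65.8931] dc [ 0. -0.] cost 1.2790079178781923 res [-0.1359 -1.4206 -0.0636 -0.6676 -0.431   0.5117 -0.3419  0.3483  0.0098
 -0.0141]
```

View pics/m8.png

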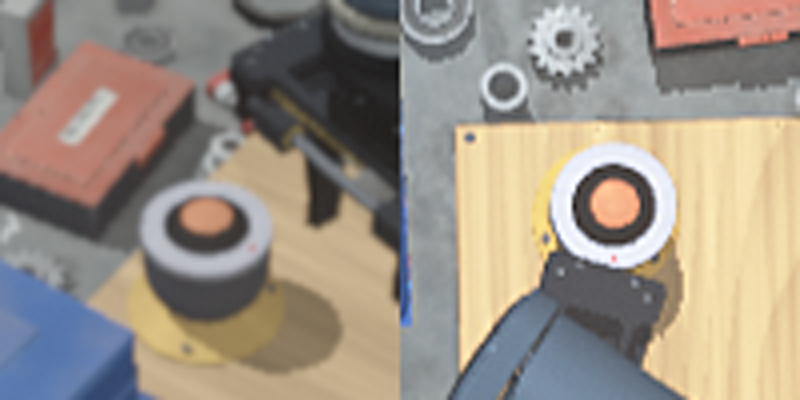

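The bowl looks seated and nearly level. I'll check the tilt more precisely by comparing copper and rim positions with the ring centre in each camera, using the upright start pictures to cancel bias.

```bash
cat > lvl.py <<'E'
from h import *
def feat(c,f,uv0,kind):
    h=cv2.cvtColor(f,cv2.COLOR_RGB2HSV); r=38; u0,v0=map(int,uv0)
    W=np.zeros(f.shape[:2],np.uint8); cv2.circle(W,(u0,v0),r,1,-1)
    if kind=='ring': m=(h[...,0]>18)&(h[...,0]<30)&(h[...,1]>120)
    elif kind=='cu': m=(h[...,0]<16)&(h[...,1]>100)&(h[...,2]>90)
    else: m=(h[...,1]<45)&(h[...,2]>150)
    m=(m&(W>0)).astype(np.uint8); n,l,st,ce=cv2.connectedComponentsWithStats(m); k=1+np.argmax(st[1:,4]); m=(l==k).astype(np.uint8)
    if kind=='cu': return ce[k],None
    e=cv2.fitEllipse(max(cv2.findContours(m,0,1)[0],key=cv2.contourArea)); return np.array(e[0]),e[1]
for n in ['top','scene']:
    c=imaging.capture(n); f0=cv2.imread(f'pics/{n}0.png')[:,:,::-1].copy(); f1=c['frame']
    rg,ax=feat(c,f0,proj(c,[.621,-.256,.053]),'ring'); R=ray_z(c,rg,.0535)[:2]
    print(n,'ring',R,ax)
    for nm,f,X in [('start',f0,[.47,-.197,.13]),('now',f1,[.621,-.256,.134])]:
        zr=X[2]; cu,_=feat(c,f,proj(c,X),'cu'); rm,ax=feat(c,f,proj(c,X),'rim')
        print(nm,'cu',ray_z(c,cu,zr+.0125)[:2],'rim',ray_z(c,rm,zr)[:2],ax,'cu-rim',1e3*(ray_z(c,cu,zr+.0125)-ray_z(c,rm,zr))[:2],'rim-ring mm',1e3*(ray_z(c,rm,zr)[:2]-R),'cu-ring',1e3*(ray_z(c,cu,zr+.0125)[:2]-R))
E
python3 lvl.py
```

```text
top ring [ 0.6164 -0.2681] (25.083600997924805, 30.959064483642578)
start cu [ 0.4716 -0.1974] rim [ 0.4835 -0.118 ] (17.97589874267578, 47.51518630981445) cu-rim [-11.8935 -79.3262] rim-ring mm [-132.8936  150.0794] cu-ring [-144.7871   70.7533]
now cu [ 0.6221 -0.2572] rim [ 0.704  -0.2626] (15.642855644226074, 51.624759674072266) cu-rim [-81.9069   5.3971] rim-ring mm [87.6128  5.4781] cu-ring [ 5.7059 10.8752]Traceback (most recent call last):
  File "lvl.py", line 13, in <module>
    rg,ax=feat(c,f0,proj(c,[.621,-.256,.053]),'ring'); R=ray_z(c,rg,.0535)[:2]
          ~~~~^^^^^^^^^^^^^^^^^^^^^^^^^^^^^^^^^^^^^^^
  File "lvl.py", line 8, in feat
    m=(m&(W>0)).astype(np.uint8); n,l,st,ce=cv2.connectedComponentsWithStats(m); k=1+np.argmax(st[1:,4]); m=(l==k).astype(np.uint8)
                                                                                     ~~~~~~~~~^^^^^^^^^^
    return _wrapfunc(a, 'argmax', axis=axis, out=out, **kwds)
    return bound(*args, **kwds)
ValueError: attempt to get argmax of an empty sequence
```

```bash
python3 - <<'E'
import re
s=open('lvl.py').read()
s=s.replace("r=38; u0","r={'ring':25,'cu':12,'rim':21}[kind]; u0")
s=s.replace("(h[...,0]>18)&(h[...,0]<30)&(h[...,1]>120)","(h[...,0]>15)&(h[...,0]<32)&(h[...,1]>TH)")
s=s.replace("e=cv2.fitEllipse(max(cv2.findContours(m,0,1)[0],key=cv2.contourArea))","e=cv2.fitEllipse(cv2.convexHull(max(cv2.findContours(m,0,1)[0],key=cv2.contourArea)))")
s=s.replace("def feat","TH=110\ndef feat",1)
s=s.replace("    rg,ax=","    q=cv2.cvtColor(f0,cv2.COLOR_RGB2HSV); r1=[tuple(q[tuple(np.round(proj(c,X)).astype(int)[::-1])]) for X in ([.621,-.298,.06],[.60,-.22,.06],[.621,-.325,.05],[.56,-.28,.05])]; print('ringpx/wood',[tuple(map(int,x)) for x in r1]); TH=(min(r1[0][1],r1[1][1])*1.+max(r1[2][1],r1[3][1]))/2\n    rg,ax=")
open('lvl.py','w').write(s)
E
python3 lvl.py
```

```text
ringpx/wood [(20, 123, 228), (22, 119, 238), (21, 77, 242), (18, 85, 229)]
top ring [ 0.6219 -0.2578] (36.52433395385742, 36.965938568115234)
start cu [ 0.4716 -0.1974] rim [ 0.4711 -0.1976] (31.74741554260254, 32.163108825683594) cu-rim [0.4949 0.2852] rim-ring mm [-150.7687   60.15  ] cu-ring [-150.2738   60.4351]
now cu [ 0.6219 -0.2574] rim [ 0.6226 -0.2572] (31.34145164489746, 31.759328842163086) cu-rim [-0.7188 -0.2066] rim-ring mm [0.6867 0.6055] cu-ring [-0.0322  0.3989]
ringpx/wood [(21, 113, 173), (21, 111, 189), (18, 76, 182), (18, 77, 175)]
scene ring [ 0.6183 -0.2526] (29.137203216552734, 38.814517974853516)
start cu [ 0.4685 -0.1935] rim [ 0.4688 -0.1949] (27.148962020874023, 35.80255126953125) cu-rim [-0.276   1.4315] rim-ring mm [-149.4571   57.7433] cu-ring [-149.733    59.1748]
now cu [ 0.6186 -0.2515] rim [ 0.6294 -0.2671] (33.004093170166016, 34.610084533691406) cu-rim [-10.7643  15.5968] rim-ring mm [ 11.1388 -14.475 ] cu-ring [0.3745 1.1218]
```

In both cameras the copper lies within about 1.2 mm of the ring axis, so the tilt is under about 1.5° and the bowl is centred. The robot is clear, so I'll hand in.

```bash
python3 -c "
from rig import bot
print(bot.hand_in())"
```

```text
the job is handed in; nothing more can be done
None
```

The bowl is in the ring and I've handed the job in; no verdict came back. The last pictures put it within about 1 mm of the ring's axis and under about 1.5° of tilt. The gripper is clear, and I saw no loose parts disturbed.

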